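# Nip a brass lens barrel in the bench caliper

## Task

Take the brass lens barrel out of the blue sample tray, stand it upright on the base of the bench caliper between the open jaws, and let go of it. Then slide the moving jaw by its grip post, feeling for the contact, until the barrel is nipped lightly (about 5 N) between both jaws, without squeezing it hard or tilting the jaw. Let go and leave the barrel nipped and standing; do not disturb the other samples in the tray, the dish or the bottle.

Things in the scene. Friction and masses are not known exactly. Their poses are not given: they have to be found in the camera images.
- caliper: Bench caliper, fixed. Origin: centre of the underside of its grey base plate, 125 (x) by 260 (y) by 12 mm high, on whose top the barrel is to stand. A steel beam runs along its y axis at x = +30 mm, top 38 mm above the bench. Two steel jaws reach from it to x = -45 mm, 12 mm thick in y, 18 to 42 mm above the bench. The still jaw, at the +y end, is clamped anywhere with its face at y = 48 to 64 mm.
- nest (a point): A point on top of the base plate, always free and well between the open jaws: a good place for the barrel's axis. Caliper x = -18 mm, y = +24 mm, 12 mm above the bench.
- carriage (a joint): Travel of the moving jaw on the beam, m: its face is at caliper y = 60 mm minus this value. Starts 0.064 to 0.088 (at most 0.10); it closes (value falls) towards the caliper's +y. It drags with about 5 N all the way and stays where it is left; after release the nip that remains is at most that drag, and somewhat less than it was while the post was held.
- jaw_tilt (a joint): Tilt of the moving jaw about its grip post's vertical axis, rad; 0: jaws parallel. The slide has springy play on the beam, 15 N m/rad: a force on the jaw 48 mm out from the beam line (at the nest) tilts it 0.0032 rad per N and it springs back. Over 0.035 rad (either way) the measurement is spoiled.
- post (a point): Centre, halfway up (19 mm below its top), of the moving jaw's grip post: upright aluminium cylinder 16 mm across, 38 mm long, top 84 mm above the bench, on the black slide body (28 by 50 mm, top 46 mm above the bench). The post stands on the beam line (caliper x = +30 mm), 25 mm behind the jaw's face (towards caliper -y).
- moving_jaw: The moving jaw with its black slide body and grip post; origin inside the slide body, 30 mm above the bench, on the post's axis; same axes as the caliper (face to +y at 25 mm).
- tray: Blue open tray, 100 (x) by 310 (y) mm, rim 12 mm high, floor about 4 mm above the bench, fixed. Four samples stand upright in it about 70 mm apart in a row along its y axis, in any order: brass barrel, steel rod, white block, black tube. Origin: centre of its underside.
- barrel_center (a point): Centre, halfway up, of the lens barrel: upright brass cylinder 70 mm tall, with a black band near its top and a glass lens in its top face, 70 to 120 g. Its diameter is what is being measured: somewhere from 20 to 40 mm. z axis is its own axis.
- barrel: The same lens barrel; origin at the centre of its underside.
- steel_rod_center (a point): Centre of the steel rod, 20 mm across, 60 mm tall. Leave alone.
- white_block: White plastic block, 26 by 26 by 45 mm tall, origin under it. Leave alone.
- black_tube: Black tube, 30 mm across, 50 mm tall, origin under it. Leave alone.
- dish: Shallow glass dish, 90 mm across, beyond the caliper and tray. Leave alone.
- bottle: Amber bottle, 56 mm across, 130 mm tall, beyond the caliper and tray. Leave alone.
Mind the look-alikes: they are no part of the job. Leave any red look-alike of the barrel alone.

How it is judged:
By the outcome, as a careful person would: the job done as asked, in the order asked, and still so for the second after the job is handed in, with the robot touching nothing.
It also fails if it takes over 61 s, if anything falls off the work surface, if the arm or the gripper's body presses on something with over 40 N, if the wrist force passes 120 N, or if a joint passes its speed limit or range.

## Robot

A 6-joint arm with a two-finger parallel gripper is mounted at the origin on the work surface. World frame = base frame: x ahead of the robot, y to its left, z up, the work surface at z = 0. Lengths are in m, angles in rad, forces in N, time in s.
With the tool pointing down it reaches from about 0.25 to 0.725 m from the base axis. Payload 4 kg.
Tool frame: the origin (TCP) lies midway between the tips of the shut fingers; the grasp point (between the pads) lies pinch_z behind it (pinch_z is the distance from the TCP to the grasp point, in m); z points along the fingers, y is the direction in which the jaws open and shut (so a half turn about z gives the same grasp; the last joint's range is limited). The gripper opens to 85 mm and grips with 20 to 120 N. Pads are 22 mm wide; open, the fingers measure 114 mm over their backs; the gripper's body (76 mm by 85 mm) begins 54 mm behind the grasp point. The pads swing forward as they close: fully open they stand 13 mm farther back than shut.
Start: joints at [1.246, 0.241, 0.005, 1.335, 0, 1.571], TCP at [0.16, 0.474, 0.231] pointing down, gripper open.
Joint ranges: [-2.72, 2.72], [-1.05, 1.87], [-1.09, 1.28], [-1.99, 2.15], [-1.42, 1.44], [-3.14, 3.14]. Speed limits (rad/s): [2.79, 2.79, 3.14, 3.14, 3.14, 3.14].

## Interface

Orientations are given as a unit quaternion [x, y, z, w].
In Python, from workcell import * gives the robot as it stands.
- The arm moves only by the tool move_arm, never from a script. Its argument "motion" is a list of rows, each a list of 3 entries, a list of its own where there are three numbers: the finger opening in mm, from 0 to 85.4, then the shift along the tool's x, y, z in units of 50 mm (1.0 is 50 mm), then the turn about the tool's z in units of 6 degrees (1.0 is 6 degrees). In form: [[claw, [dx, dy, dz], roll], ...]. A call has exactly 10 rows; each row is the pose to reach, as a shift and turn from the pose commanded when the call began, along the tool's axes at that moment; what a row does not reach only later rows make up. A row lasts 1/10 s, in which the tool goes at most 50 mm and 8.59 degrees, less where a joint would pass 70% of its speed; a pose out of reach is approached as far as the arm can. A call with a gripper value outside its range is refused whole. The fingers move at their own pace and stop on an object; the grip force is fixed at half the most. Time passes only in rows, so rows that repeat a pose let the fingers close, or fill a call up. It gives the time, the measured TCP pose, the force and the opening at its end, in the units of the state.
- get_obs(): the state, without advancing time (a new reading comes with each control period).
- camera(name): name is "side" or "top"; returns a dict with "color" (420x560x3 uint8, red, green, blue), "fx", "fy", "cx", "cy" (pixels), "rvec" (rotation vector, rad) and "tvec" (3), from world to camera coordinates, as OpenCV has them. Camera axes: x right, y down, z forward; pixel columns grow to the right and rows downward; lengths in m; the calibration is good to about 2 mm. A picture is of the moment at which its call begins. There is no depth.
- job_done(): hands the job in, once; it reports no verdict.
The state is a dict: "clock": time; "joint_pos": joint angles; "joint_vel": joint speeds; "tau": joint torques, N m; "eef_pos": TCP position; "tool_rot": TCP orientation; "ft_force": force on the tool from outside, world axes, zero at the start; "ft_torque": the same for the moment, N m; "grip_width": finger opening in m.
Only numpy, scipy, OpenCV 4.12 (cv2) and the standard library are available. Lean on these libraries where they do the work, as an engineer would, in place of code of your own. Each camera call takes 0.05 s, during which the arm holds its last target.

## Working session

There is one attempt and no reset: what is moved stays moved. The work goes in short steps, Python scripts to look and compute and a tool call to move; the robot and the scene stay as the last step left them, time stands still between calls to the robot, and variables do not carry over. Pictures are saved under pics/ and viewed, and the job is handed in when it is done.

Besides the shell and the picture viewer there is one more tool, called after "Call:" by a JSON object that holds its "api" and its "payload". move_arm: Moves the arm, as the interface text tells. Its arguments: {"type":"object","properties":{"motion":{"type":"array","items":{"type":"array"}}},"required":["motion"]}

```bash
ls; mkdir -p pics; cat > h.py <<'E'
from workcell import *
import numpy as np, cv2
def snap(n,f):
    c=camera(n); cv2.imwrite(f,c["color"][:,:,::-1]); np.savez(f.replace('.png','.npz'),**{k:np.array(v) for k,v in c.items()}); return c
def load(f):
    return dict(np.load(f))
def K(c): return np.array([[c["fx"],0,c["cx"]],[0,c["fy"],c["cy"]],[0,0,1]],float)
def px2(c,u,v,z):
    R=cv2.Rodrigues(np.array(c["rvec"],float))[0];t=np.array(c["tvec"],float).ravel()
    d=R.T@np.linalg.inv(K(c))@np.array([u,v,1.]);o=-R.T@t
    return o+d*(z-o[2])/d[2]
def proj(c,P):
    return cv2.projectPoints(np.array(P,float).reshape(-1,3),np.array(c["rvec"],float),np.array(c["tvec"],float),K(c),None)[0].reshape(-1,2)
E
python3 - <<'E'
from h import *
for n in("top","side"):
    c=snap(n,f"pics/{n}1.png")
    R=cv2.Rodrigues(np.array(c["rvec"],float))[0]; print(n,c["fx"],-R.T@np.array(c["tvec"]).ravel(),R.round(3).tolist())
o=get_obs();print({k:np.round(v,4) for k,v in o.items()})
import workcell; print([x for x in dir(workcell) if x[0]!='_'])
E
```

```text
pics
top 486.2730214143857 [0.45301888 0.01720949 1.30044495] [[0.026, -1.0, -0.013], [-0.991, -0.024, -0.135], [0.134, 0.017, -0.991]]
side 470.38692885673254 [0.18032104 0.64586727 0.55143758] [[-0.8, -0.6, 0.018], [-0.337, 0.426, -0.84], [0.496, -0.678, -0.543]]
{'clock': np.float64(0.1), 'joint_pos': array([ 1.246 ,  0.2414,  0.0039,  1.3352, -0.    ,  1.5708]), 'joint_vel': array([ 0.0001, -0.0018,  0.0029,  0.0018,  0.0026, -0.0011]), 'tau': array([-3.00000e-04, -3.73137e+01,  2.53010e+01,  1.08000e-02,
       -0.00000e+00,  0.00000e+00]), 'eef_pos': array([0.1594, 0.4733, 0.2305]), 'tool_rot': array([ 1.617e-01,  9.868e-01, -9.000e-04, -2.000e-04]), 'ft_force': array([ 0.4376,  0.0647, -0.0168]), 'ft_torque': array([-0.0483, -0.0047, -0.0194]), 'grip_width': np.float64(0.0853)}
['Unreachable', 'camera', 'get_obs', 'job_done', 'pinch_z']
```

View pics/top1.png

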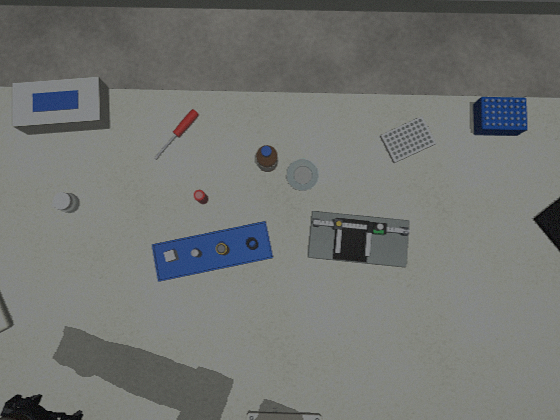

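View pics/side1.png

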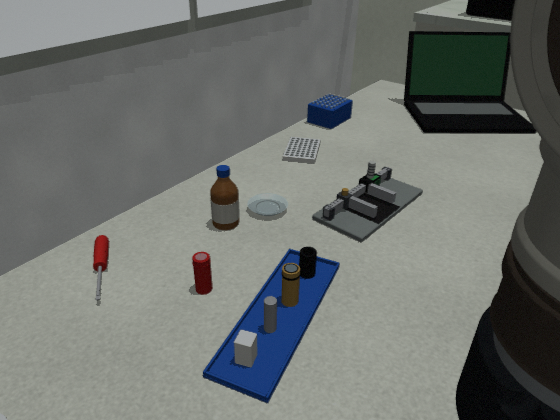

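The top view shows the tray with the block (170,256), rod (195,253), brass barrel (222,248) and black tube (252,243). It also shows the caliper centred near (358,239), the dish (302,175), the bottle (266,157) and a red look-alike (200,196). I'll zoom in next.

```bash
python3 - <<'E'
import cv2
a=cv2.imread('pics/top1.png')
cv2.imwrite('pics/z1.png',cv2.resize(a[200:275,300:420],None,fx=6,fy=6,interpolation=cv2.INTER_CUBIC))
cv2.imwrite('pics/z2.png',cv2.resize(a[215:285,145:280],None,fx=5.8,fy=5.8,interpolation=cv2.INTER_CUBIC))
b=cv2.imread('pics/side1.png')
cv2.imwrite('pics/z3.png',cv2.resize(b[150:245,305:430],None,fx=6,fy=6,interpolation=cv2.INTER_CUBIC))
E
```

```text
(no output)
```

View pics/z1.png

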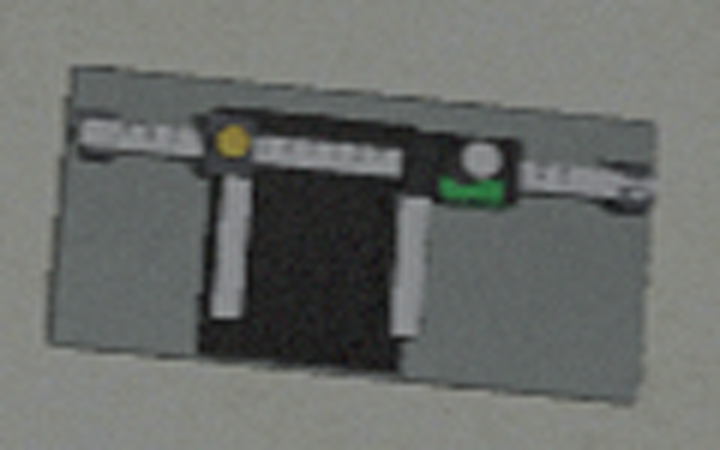

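View pics/z2.png

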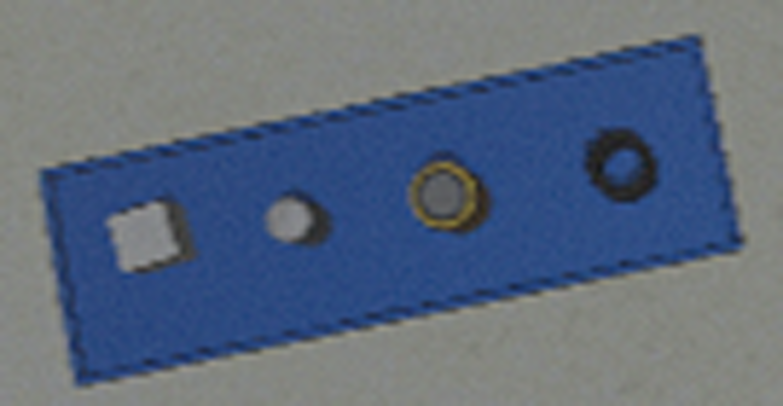

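View pics/z3.png

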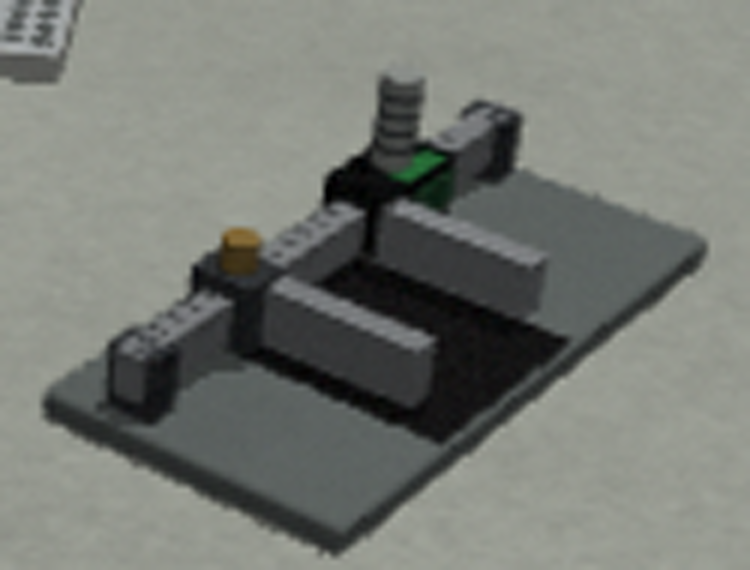

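```bash
cat > m.py <<'E'
from h import *
from scipy.optimize import least_squares
t=load('pics/top1.npz'); s=load('pics/side1.npz')
def Z1(p): return np.array([(p[0]+.5)/6-.5+300,(p[1]+.5)/6-.5+200])
def Z2(p): return np.array([(p[0]+.5)/5.8-.5+145,(p[1]+.5)/5.8-.5+215])
def Z3(p): return np.array([(p[0]+.5)/6-.5+305,(p[1]+.5)/6-.5+150])
def fit(obj,obs,x0):
    # obs: list of (cam, px); obj points local
    def w(x):
        c,sn=np.cos(x[2]),np.sin(x[2]); o=np.array(obj)
        return np.c_[x[0]+c*o[:,0]-sn*o[:,1],x[1]+sn*o[:,0]+c*o[:,1],o[:,2]]
    f=lambda x:np.concatenate([proj(c,p)[0]-q for p,(c,q) in zip(w(x),obs)])
    r=least_squares(f,x0); return r.x,r.fun.reshape(-1,2).round(2)
a,b=.0625,.13
co=[(a,b,.012),(a,-b,.012),(-a,-b,.012),(-a,b,.012)]
topo=[(t,Z1(p)) for p in((72,66),(655,122),(635,402),(48,344))]
x,r=fit(co,topo,[.45,-.2,0]);print('cal top',x,r.tolist())
# side: corners: near (-a,b): (335,540) ; (-a,-b): (705,240) ; (a,b): (47,398)
sd=[(s,Z3(p)) for p in((47,396),(702,238),(335,540))]
x2,r2=fit([co[0],co[2],co[3]],sd,x);print('cal side',x2,r2.tolist())
c,sn=np.cos(x[2]),np.sin(x[2]);R=np.array([[c,-sn],[sn,c]])
for lab,cam,p,z in(('post top',t,Z1((482,160)),.084),('post side',s,Z3((402,74)),.084),('knob',t,Z1((233,142)),.055),
   ('sj face1',t,Z1((252,180)),.042),('sj face2',t,Z1((243,318)),.042),('mj face1',t,Z1((402,197)),.042),('mj face2',t,Z1((390,332)),.042)):
    P=px2(cam,*p,z); print(lab,P.round(4),'loc',(R.T@(P[:2]-x[:2])).round(4))
print('nest',x[:2]+R@[-.018,.024])
B=px2(t,*Z2((443,195)),.074);print('barrel top',B, 'side',px2(s,290.5,269,.074))
for e in((409,195),(480,195),(443,159),(443,231)):print(px2(t,*Z2(e),.074).round(4))
tr=[(.05,.155,.012),(.05,-.155,.012),(-.05,-.155,.012),(-.05,.155,.012)]
print('tray',fit(tr,[(t,Z2(p)) for p in((42,171),(700,36),(743,245),(78,384))],[.42,.3,0]))
for n,p,z in(('tube',(621,166),.054),('rod',(290,218),.064),('block',(146,237),.049)):print(n,px2(t,*Z2(p),z).round(4))
print('pinch',pinch_z)
E
python3 m.py
```

```text
cal top [ 0.54545646 -0.18595883 -0.07303896] [[-0.3, -0.34], [0.21, -0.23], [0.59, 0.34], [-0.51, 0.19]]
cal side [ 0.54223263 -0.1814387  -0.0632091 ] [[-1.89, -0.05], [0.61, 0.1], [1.25, -0.4]]
post top [ 0.5719 -0.2287  0.084 ] loc [ 0.0295 -0.0407]
post side [ 0.5688 -0.2251  0.084 ] loc [ 0.0261 -0.0373]
knob [ 0.5798 -0.1284  0.055 ] loc [0.0301 0.0599]
sj face1 [ 0.5649 -0.1382  0.042 ] loc [0.0159 0.049 ]
sj face2 [ 0.5054 -0.1348  0.042 ] loc [-0.0436  0.0481]
mj face1 [ 0.5591 -0.2028  0.042 ] loc [ 0.0149 -0.0158]
mj face2 [ 0.5011 -0.1977  0.042 ] loc [-0.0434 -0.0149]
nest [ 0.52925583 -0.16070929]
barrel top [0.50747919 0.16862307 0.074     ] side [0.50287033 0.17225348 0.074     ]
[0.5071 0.1834 0.074 ]
[0.5079 0.1525 0.074 ]
[0.5231 0.1693 0.074 ]
[0.4919 0.168  0.074 ]
tray (array([0.50361261, 0.19967879, 0.22911851]), array([[-0.56, -0.23],
       [ 0.39, -0.56],
       [ 0.54,  0.36],
       [-0.38,  0.38]]))
tube [0.5231 0.0929 0.054 ]
rod [0.4962 0.2365 0.064 ]
block [0.4867 0.3027 0.049 ]
pinch 0.0187
```

```bash
python3 - <<'E'
import cv2
b=cv2.imread('pics/side1.png')
cv2.imwrite('pics/z4.png',cv2.resize(b[240:320,230:340],None,fx=7,fy=7,interpolation=cv2.INTER_CUBIC))
E
```

```text
(no output)
```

View pics/z4.png

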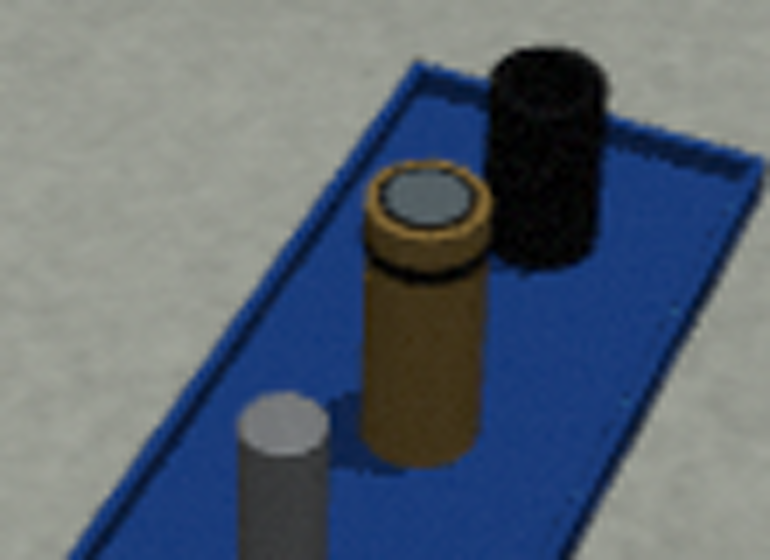

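```bash
cat > go.py <<'E'
from h import *
import sys
def units(o,target,yaw):
    from scipy.spatial.transform import Rotation as Ro
    R=Ro.from_quat(o["tool_rot"]).as_matrix()
    d=R.T@(np.array(target)-o["eef_pos"])
    y0=np.arctan2(R[1,1],R[0,1]); dy=(yaw-y0+np.pi/2)%np.pi-np.pi/2
    return (d/.05).round(3),round(-np.degrees(dy)/6,3)
if __name__=="__main__":
    a=[eval(x) for x in sys.argv[1:]]
    o=get_obs();print(o["clock"].round(2),o["eef_pos"].round(4),o["joint_pos"].round(3),'F',o["ft_force"].round(2),o["grip_width"].round(4))
    print(units(o,a[:3],a[3]))
E
python3 go.py .5055 .170 .16 .229
```

```text
Traceback (most recent call last):
  File "go.py", line 11, in <module>
    o=get_obs();print(o["clock"].round(2),o["eef_pos"].round(4),o["joint_pos"].round(3),'F',o["ft_force"].round(2),o["grip_width"].round(4))
                      ^^^^^^^^^^^^^^^^
AttributeError: 'float' object has no attribute 'round'
```

```bash
sed -i 's/o\["clock"\].round(2)/round(float(o["clock"]),2)/; s/o\["grip_width"\].round(4)/round(float(o["grip_width"]),4)/' go.py; sed -i 's/-o\["eef_pos"\]/-np.array(o["eef_pos"])/; s/o\["eef_pos"\].round/np.array(o["eef_pos"]).round/; s/o\["joint_pos"\].round/np.array(o["joint_pos"]).round/;s/o\["ft_force"\].round/np.array(o["ft_force"]).round/' go.py
python3 go.py .5055 .170 .16 .229
```

```text
0.1 [0.1594 0.4733 0.2305] [ 1.246  0.241  0.004  1.335 -0.     1.571] F [ 0.44  0.06 -0.02] 0.0853
(array([-8.496, -3.537,  1.417]), np.float64(9.711))
```

Call:
{"api": "move_arm", "payload": {"motion": [[60,[-0.3,-0.12,0.0],0.5],[60,[-1.0,-0.42,0.1],1.5],[60,[-1.9,-0.8,0.2],2.7],[60,[-2.8,-1.17,0.3],3.9],[60,[-3.7,-1.54,0.4],5.1],[60,[-4.6,-1.92,0.5],6.3],[60,[-5.5,-2.3,0.6],7.5],[60,[-6.4,-2.66,0.7],8.7],[60,[-7.2,-3.0,0.8],9.4],[60,[-7.8,-3.25,0.9],9.7]]}}

```text
clock: 1.1
eef_pos: [0.4788, 0.1931, 0.1856]
tool_rot: [0.623, 0.782, -0.0, -0.0]
ft_force: [0.5, 0.9, 0.1]
grip_width: 0.0596
```

```bash
python3 go.py .5055 .170 .12 .229
```

```text
1.1 [0.4788 0.1931 0.1856] [ 0.384  0.297 -0.04   1.234 -0.     1.728] F [0.54 0.92 0.08] 0.0596
(array([-0.57 ,  0.418,  1.313]), np.float64(-0.028))
```

Call:
{"api": "move_arm", "payload": {"motion": [[60,[-0.2,0.15,0.4],0],[60,[-0.4,0.3,0.9],0],[60,[-0.57,0.42,1.2],0],[60,[-0.57,0.42,1.3],0],[60,[-0.57,0.42,1.3],0],[60,[-0.57,0.42,1.3],0],[60,[-0.57,0.42,1.3],0],[60,[-0.57,0.42,1.3],0],[60,[-0.57,0.42,1.3],0],[60,[-0.57,0.42,1.3],0]]}}

```text
clock: 2.1
eef_pos: [0.5043, 0.1727, 0.1217]
tool_rot: [0.621, 0.784, 0.0, 0.0]
ft_force: [-0.1, -0.4, 0.8]
grip_width: 0.0599
```

```bash
python3 go.py .5055 .170 .037 .229; python3 - <<'E'
from h import *
for n in("top","side"):
    c=snap(n,f"pics/{n}2.png")
    print(proj(c,[get_obs()["eef_pos"]]))
a=cv2.imread('pics/top2.png');b=cv2.imread('pics/side2.png')
cv2.imwrite('pics/z5.png',cv2.resize(np.hstack([a[200:290,150:260],b[200:290,230:340]]),None,fx=3.6,fy=3.6,interpolation=cv2.INTER_CUBIC))
E
```

```text
2.1 [0.5043 0.1727 0.1217] [ 0.33   0.377 -0.101  1.093  0.     1.67 ] F [-0.12 -0.43  0.84] 0.0599
(array([-0.058,  0.009,  1.695]), np.float64(0.015))
[[216.88170456 248.544515  ]]
[[290.58947639 244.55333508]]
```

View pics/z5.png

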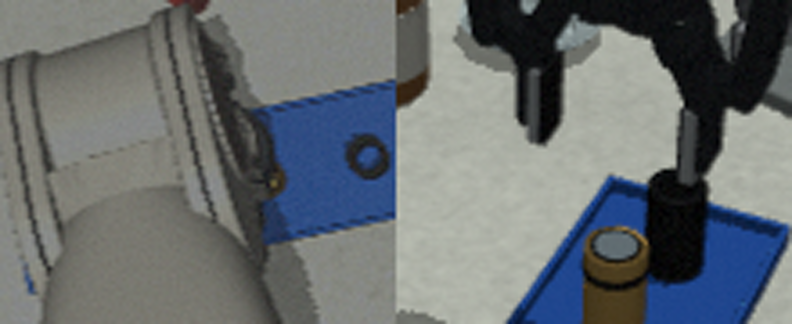

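View pics/side2.png

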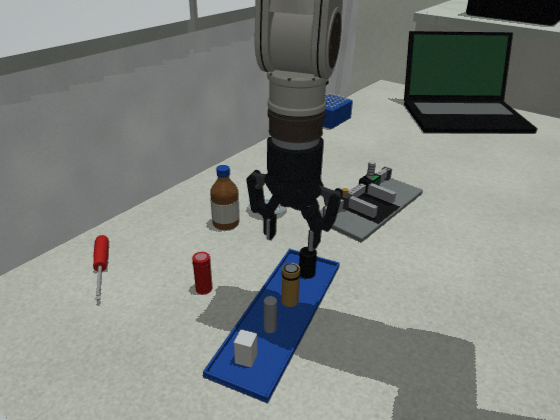

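The side view shows the fingertips at (269,237) and (313,248), so they straddle the barrel top at (290,269). I'll descend.

Call:
{"api": "move_arm", "payload": {"motion": [[60,[-0.03,0,0.2],0],[60,[-0.04,0,0.5],0],[60,[-0.04,0,0.8],0],[60,[-0.04,0,1.1],0],[60,[-0.04,0,1.4],0],[60,[-0.04,0,1.6],0],[60,[-0.04,0,1.7],0],[60,[-0.04,0,1.7],0],[60,[-0.04,0,1.7],0],[50,[-0.04,0,1.7],0]]}}

```text
clock: 3.2
eef_pos: [0.5054, 0.1707, 0.037]
tool_rot: [0.621, 0.784, 0.001, 0.0]
ft_force: [0.3, -0.4, 0.2]
grip_width: 0.0504
```

Call:
{"api": "move_arm", "payload": {"motion": [[40,[0,0,0],0],[34,[0,0,0],0],[28,[0,0,0],0],[22,[0,0,0],0],[16,[0,0,0],0],[10,[0,0,0],0],[10,[0,0,0],0],[10,[0,0,0],0],[10,[0,0,0],0],[10,[0,0,0],0]]}}

```text
clock: 4.2
eef_pos: [0.5052, 0.1706, 0.0369]
tool_rot: [0.621, 0.784, 0.0, 0.0]
ft_force: [-0.7, 0.1, 5.4]
grip_width: 0.0277
```

```bash
python3 go.py .5055 .170 .137 -.072; python3 - <<'E'
from h import *
c=snap("side",f"pics/side3.png")
b=cv2.imread('pics/side3.png')
cv2.imwrite('pics/z6.png',cv2.resize(b[190:330,220:360],None,fx=4,fy=4,interpolation=cv2.INTER_CUBIC))
E
```

```text
4.2 [0.5052 0.1706 0.0369] [ 0.326  0.468 -0.209  0.892  0.     1.666] F [-0.72  0.13  5.43] 0.0277
(array([-0.014,  0.006, -2.002]), np.float64(2.886))
```

View pics/z6.png

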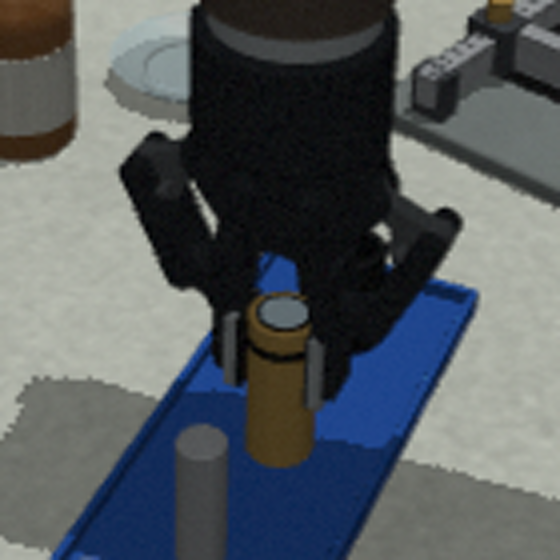

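Call:
{"api": "move_arm", "payload": {"motion": [[10,[0,0,0],0],[10,[0,0,-0.1],0],[10,[0,0,-0.25],0],[10,[0,0,-0.5],0],[10,[0,0,-0.8],0],[10,[0,0,-1.1],0],[10,[0,0,-1.4],0],[10,[0,0,-1.7],0],[10,[0,0,-1.9],0],[10,[0,0,-2.0],0]]}}

```text
clock: 5.25
eef_pos: [0.5054, 0.1707, 0.1379]
tool_rot: [0.621, 0.784, 0.001, 0.001]
ft_force: [-0.2, 0.7, -1.2]
grip_width: 0.0276
```

```bash
python3 go.py .525 -.158 .137 -.072; python3 - <<'E'
from h import *
c=snap("side",f"pics/side4.png")
print(proj(c,[get_obs()["eef_pos"]]))
b=cv2.imread('pics/side4.png')
cv2.imwrite('pics/z7.png',cv2.resize(b[160:310,220:360],None,fx=4,fy=4,interpolation=cv2.INTER_CUBIC))
E
```

```text
5.25 [0.5054 0.1707 0.1379] [ 0.326  0.362 -0.077  1.129 -0.     1.666] F [-0.16  0.73 -1.18] 0.0276
(array([-6.49 , -1.118,  0.014]), np.float64(2.886))
[[290.96331461 234.86769507]]
```

View pics/z7.png

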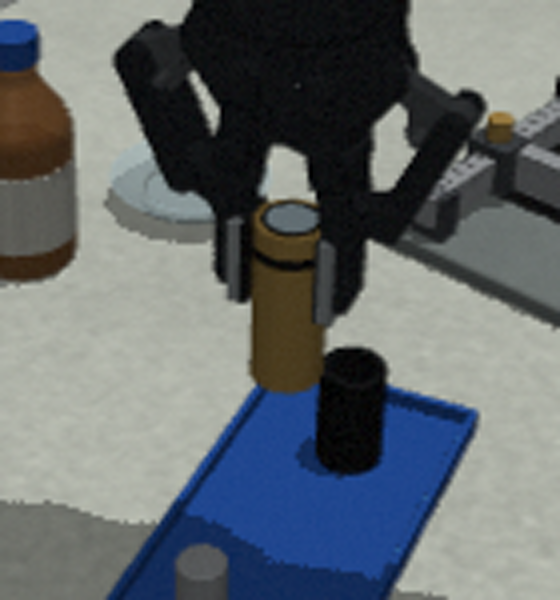

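```bash
python3 go.py .5277 -.1555 .137 -.069
```

```text
5.3 [0.5055 0.1708 0.1381] [ 0.326  0.362 -0.077  1.13  -0.     1.666] F [0.69 0.13 0.47] 0.0274
(array([-6.454, -1.057,  0.017]), np.float64(2.858))
```

Call:
{"api": "move_arm", "payload": {"motion": [[10,[-0.2,-0.03,0],0.1],[10,[-0.7,-0.11,0],0.3],[10,[-1.4,-0.23,0],0.6],[10,[-2.2,-0.36,0],1.0],[10,[-3.0,-0.49,0],1.4],[10,[-3.8,-0.62,0],1.8],[10,[-4.6,-0.75,0],2.2],[10,[-5.3,-0.87,0],2.5],[10,[-5.9,-0.97,0],2.7],[10,[-6.3,-1.03,0],2.8]]}}

```text
clock: 6.3
eef_pos: [0.5252, -0.1508, 0.1352]
tool_rot: [0.73, 0.683, -0.001, -0.001]
ft_force: [0.5, 0.4, -1.8]
grip_width: 0.028
```

Call:
{"api": "move_arm", "payload": {"motion": [[10,[-0.1,-0.02,0.1],0.06],[10,[-0.15,-0.03,0.3],0.06],[10,[-0.15,-0.03,0.5],0.06],[10,[-0.15,-0.03,0.7],0.06],[10,[-0.15,-0.03,0.8],0.06],[10,[-0.15,-0.03,0.8],0.06],[10,[-0.15,-0.03,0.8],0.06],[10,[-0.15,-0.03,0.8],0.06],[10,[-0.15,-0.03,0.8],0.06],[10,[-0.15,-0.03,0.8],0.06]]}}

```text
clock: 7.3
eef_pos: [0.5248, -0.1554, 0.0967]
tool_rot: [0.731, 0.682, 0.0, 0.0]
ft_force: [0.7, -0.1, -0.8]
grip_width: 0.0277
```

```bash
python3 go.py .5277 -.1555 .045 -.069; python3 - <<'E'
from h import *
for n in("top","side"):
    c=snap(n,f"pics/{n}5.png")
    print(proj(c,[get_obs()["eef_pos"]]))
a=cv2.imread('pics/top5.png');b=cv2.imread('pics/side5.png')
cv2.imwrite('pics/z8.png',cv2.resize(np.hstack([a[140:280,295:425],b[110:250,300:430]]),None,fx=3,fy=3,interpolation=cv2.INTER_CUBIC))
E
```

```text
7.3 [ 0.5248 -0.1554  0.0967] [-0.288  0.426 -0.097  1.048  0.     1.352] F [ 0.72 -0.1  -0.83] 0.0277
(array([0.002, 0.058, 1.035]), np.float64(-0.002))
[[351.21128849 244.09999553]]
[[375.80322019 174.63645273]]
```

View pics/z8.png

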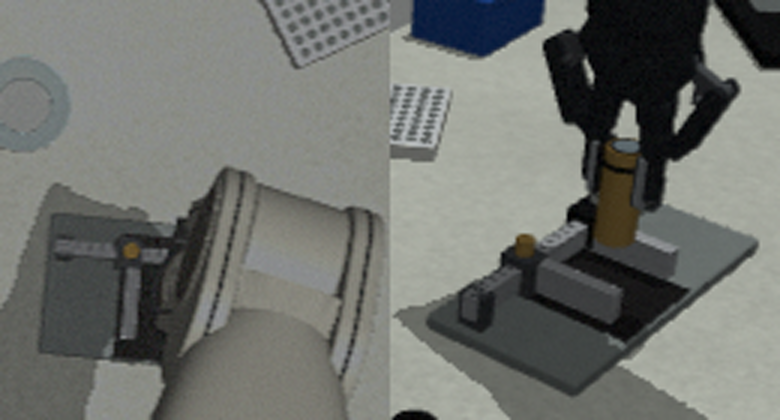

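```bash
cat >> m.py <<'E'
print('---')
for n,p in(('still end',(437,340)),('still root',(283,277)),('mov end',(527,285)),('mov root',(383,222))):
    P=px2(s,*Z3(p),.042); Rr=np.array([[np.cos(x2[2]),-np.sin(x2[2])],[np.sin(x2[2]),np.cos(x2[2])]])
    print(n,P.round(4),'loc side',(Rr.T@(P[:2]-x2[:2])).round(4),'loc top',(R.T@(P[:2]-x[:2])).round(4))
T=np.array([.5277,-.1555]);print('target loc top',R.T@(T-x[:2]),'side',Rr.T@(T-x2[:2]))
E
python3 m.py | sed -n '/---/,$p'
```

```text
---
still end [ 0.5005 -0.1305  0.042 ] loc side [-0.0449  0.0482] loc top [-0.0489  0.052 ]
still root [ 0.5625 -0.1344  0.042 ] loc side [0.0173 0.0482] loc top [0.0133 0.0527]
mov end [ 0.4922 -0.1834  0.042 ] loc side [-0.0498 -0.0051] loc top [-0.0533 -0.0013]
mov root [ 0.5532 -0.1916  0.042 ] loc side [ 0.0116 -0.0094] loc top [ 0.0082 -0.005 ]
target loc top [-0.01993182  0.02908186] side [-0.01614208  0.02496891]
```

Call:
{"api": "move_arm", "payload": {"motion": [[10,[0,0.03,0.1],0],[10,[0,0.05,0.25],0],[10,[0,0.05,0.45],0],[10,[0,0.05,0.65],0],[10,[0,0.05,0.8],0],[10,[0,0.05,0.9],0],[10,[0,0.05,0.95],0],[10,[0,0.05,0.98],0],[10,[0,0.05,1.0],0],[10,[0,0.05,1.0],0]]}}

```text
clock: 8.4
eef_pos: [0.5272, -0.1556, 0.0465]
tool_rot: [0.731, 0.682, 0.0, 0.0]
ft_force: [-0.4, -1.0, -0.2]
grip_width: 0.0277
```

```bash
python3 go.py .5277 -.1555 .045 -.069; python3 - <<'E'
from h import *
c=snap("side",f"pics/side6.png")
b=cv2.imread('pics/side6.png')
cv2.imwrite('pics/z9.png',cv2.resize(b[110:250,300:430],None,fx=4.2,fy=4.2,interpolation=cv2.INTER_CUBIC))
E
```

```text
8.4 [ 0.5272 -0.1556  0.0465] [-0.287  0.484 -0.151  0.935 -0.     1.353] F [-0.4  -1.   -0.22] 0.0277
(array([0.002, 0.01 , 0.03 ]), np.float64(-0.003))
```

View pics/z9.png

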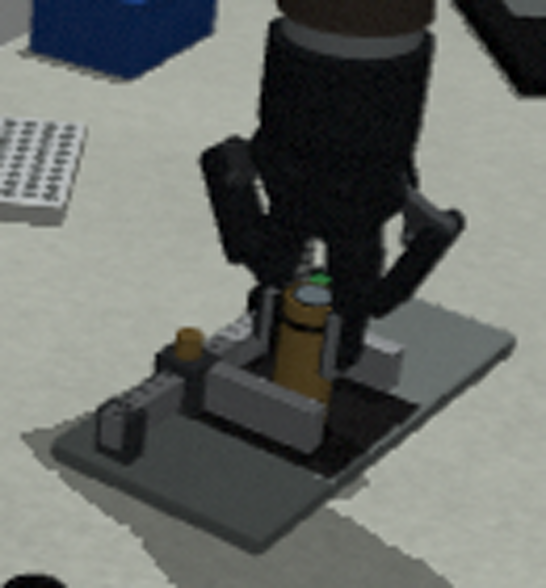

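The barrel is between the jaws, just above the base. I'll feel my way down.

Call:
{"api": "move_arm", "payload": {"motion": [[10,[0,0,0.005],0],[10,[0,0,0.01],0],[10,[0,0,0.015],0],[10,[0,0,0.02],0],[10,[0,0,0.025],0],[10,[0,0,0.03],0],[10,[0,0,0.03],0],[10,[0,0,0.03],0],[10,[0,0,0.03],0],[10,[0,0,0.03],0]]}}

```text
clock: 9.45
eef_pos: [0.527, -0.1555, 0.0449]
tool_rot: [0.731, 0.682, 0.0, 0.0]
ft_force: [-0.5, -0.0, 1.9]
grip_width: 0.0276
```

```bash
python3 - <<'E'
from h import *
for i in range(1):
    o=get_obs();print(o['clock'],o['eef_pos'],o['ft_force'],o['ft_torque'])
E
```

```text
9.45 [ 0.52697021 -0.15552719  0.0449345 ] [-0.51310431 -0.0375089   1.94700719] [0.02900983 0.14668448 0.03771869]
```

Call:
{"api": "move_arm", "payload": {"motion": [[10,[0,0,0.004],0],[10,[0,0,0.008],0],[10,[0,0,0.01],0],[10,[0,0,0.01],0],[10,[0,0,0.01],0],[10,[0,0,0.01],0],[10,[0,0,0.01],0],[10,[0,0,0.01],0],[10,[0,0,0.01],0],[10,[0,0,0.01],0]]}}

```text
clock: 10.45
eef_pos: [0.527, -0.1555, 0.0449]
tool_rot: [0.731, 0.682, 0.0, 0.0]
ft_force: [-2.7, -0.0, 4.8]
grip_width: 0.0276
```

Contact: Fz rose to 4.8 N and z stopped falling. I'll release gently.

Call:
{"api": "move_arm", "payload": {"motion": [[28,[0,0,0],0],[29,[0,0,0],0],[30,[0,0,0],0],[32,[0,0,0],0],[34,[0,0,0],0],[36,[0,0,0],0],[39,[0,0,0],0],[42,[0,0,0],0],[45,[0,0,0],0],[45,[0,0,0],0]]}}

```text
clock: 11.45
eef_pos: [0.527, -0.1555, 0.0443]
tool_rot: [0.731, 0.682, 0.0, 0.0]
ft_force: [-0.1, 0.6, 0.7]
grip_width: 0.0453
```

Call:
{"api": "move_arm", "payload": {"motion": [[45,[0,0,-0.05],0],[45,[0,0,-0.15],0],[45,[0,0,-0.35],0],[45,[0,0,-0.6],0],[45,[0,0,-0.9],0],[45,[0,0,-1.2],0],[45,[0,0,-1.5],0],[45,[0,0,-1.8],0],[45,[0,0,-2.0],0],[45,[0,0,-2.1],0]]}}

```text
clock: 12.45
eef_pos: [0.5278, -0.1557, 0.1513]
tool_rot: [0.731, 0.682, 0.001, 0.001]
ft_force: [-0.4, 1.0, -1.1]
grip_width: 0.0446
```

```bash
python3 go.py .571 -.227 .137 1.50; python3 - <<'E'
from h import *
c=snap("side",f"pics/side7.png")
b=cv2.imread('pics/side7.png')
cv2.imwrite('pics/z10.png',cv2.resize(b[110:250,300:430],None,fx=4.2,fy=4.2,interpolation=cv2.INTER_CUBIC))
E
```

```text
12.45 [ 0.5278 -0.1557  0.1513] [-0.287  0.383 -0.009  1.176  0.     1.353] F [-0.36  1.04 -1.05] 0.0446
(array([-1.362,  0.96 ,  0.29 ]), np.float64(-14.986))
```

View pics/z10.png

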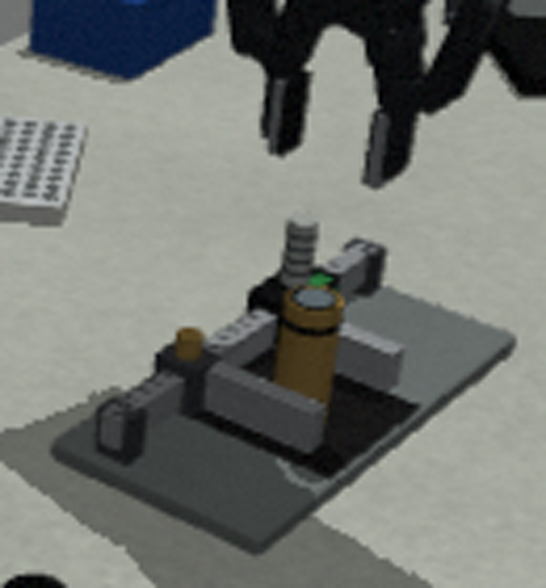

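```bash
python3 - <<'E'
from h import *
s=load('pics/side7.npz')
f=lambda p:((p[0]+.5)/4.2-.5+300,(p[1]+.5)/4.2-.5+110)
print(px2(s,*f((316,298)),.082),px2(s,*f((302,220)),.084))
E
```

```text
[ 0.52530363 -0.1565568   0.082     ] [ 0.56866578 -0.22465407  0.084     ]
```

Call:
{"api": "move_arm", "payload": {"motion": [[45,[-0.1,0.05,0],-0.8],[45,[-0.25,0.15,0],-2.0],[45,[-0.45,0.3,0],-3.3],[45,[-0.65,0.45,0],-4.6],[45,[-0.85,0.6,0],-5.9],[45,[-1.05,0.75,0],-7.2],[45,[-1.2,0.85,0],-8.5],[45,[-1.34,0.95,0],-9.8],[45,[-1.34,0.95,0],-11.1],[45,[-1.34,0.95,0],-12.4]]}}

```text
clock: 13.5
eef_pos: [0.5693, -0.2258, 0.1483]
tool_rot: [0.167, 0.986, 0.0, -0.001]
ft_force: [0.1, 0.4, -1.2]
grip_width: 0.045
```

```bash
python3 go.py .5705 -.226 .100 1.50
```

```text
13.5 [ 0.5693 -0.2258  0.1483] [-0.378  0.508  0.18   1.245  0.    -0.041] F [ 0.12  0.37 -1.2 ] 0.045
(array([-0.026,  0.004,  0.966]), np.float64(-2.537))
```

Call:
{"api": "move_arm", "payload": {"motion": [[45,[-0.02,0,0],-0.8],[45,[-0.02,0,0.1],-1.8],[45,[-0.02,0,0.25],-2.5],[45,[-0.02,0,0.45],-2.5],[45,[-0.02,0,0.65],-2.5],[45,[-0.02,0,0.8],-2.5],[45,[-0.02,0,0.85],-2.5],[45,[-0.02,0,0.85],-2.5],[45,[-0.02,0,0.85],-2.5],[45,[-0.02,0,0.85],-2.5]]}}

```text
clock: 14.5
eef_pos: [0.5711, -0.2261, 0.1074]
tool_rot: [0.04, 0.999, -0.0, 0.001]
ft_force: [-0.1, 0.4, 0.7]
grip_width: 0.0447
```

```bash
python3 go.py .5705 -.226 .050 1.50; python3 - <<'E'
from h import *
for n in("top","side"):
    c=snap(n,f"pics/{n}8.png")
    print(proj(c,[get_obs()["eef_pos"]]))
a=cv2.imread('pics/top8.png');b=cv2.imread('pics/side8.png')
cv2.imwrite('pics/z11.png',cv2.resize(np.hstack([a[160:280,290:420],b[120:240,310:440]]),None,fx=3,fy=3,interpolation=cv2.INTER_CUBIC))
E
```

```text
14.5 [ 0.5711 -0.2261  0.1074] [-0.377  0.538  0.119  1.151 -0.    -0.297] F [-0.13  0.4   0.69] 0.0447
(array([0.013, 0.002, 1.148]), np.float64(-0.086))
[[380.78969085 225.66154411]]
[[372.19905143 151.84620614]]
```

View pics/z11.png

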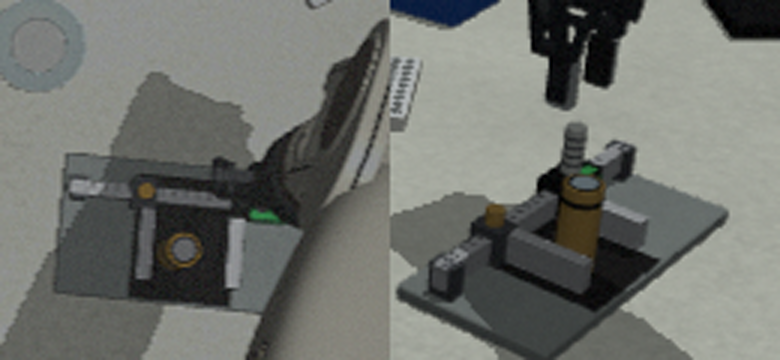

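The barrel still stands at top-view crop (183,249). The fingers straddle the post fore and aft, so I'll descend onto it.

Call:
{"api": "move_arm", "payload": {"motion": [[45,[0.01,0,0.1],-0.1],[45,[0.01,0,0.25],-0.1],[45,[0.01,0,0.45],-0.1],[45,[0.01,0,0.65],-0.1],[45,[0.01,0,0.85],-0.1],[45,[0.01,0,1.0],-0.1],[45,[0.01,0,1.1],-0.1],[45,[0.01,0,1.13],-0.1],[45,[0.01,0,1.13],-0.1],[45,[0.01,0,1.13],-0.1]]}}

```text
clock: 15.6
eef_pos: [0.5706, -0.2261, 0.0508]
tool_rot: [0.035, 0.999, -0.0, 0.0]
ft_force: [-0.2, -0.1, 0.5]
grip_width: 0.0451
```

```bash
python3 go.py .5705 -.226 .050 1.50; python3 - <<'E'
from h import *
for n in("side",):
    c=snap(n,f"pics/{n}9.png")
b=cv2.imread('pics/side9.png')
cv2.imwrite('pics/z12.png',cv2.resize(b[100:240,310:440],None,fx=4.2,fy=4.2,interpolation=cv2.INTER_CUBIC))
E
```

```text
15.6 [ 0.5706 -0.2261  0.0508] [-0.377  0.589  0.046  1.027 -0.    -0.308] F [-0.15 -0.12  0.49] 0.0451
(array([0.001, 0.002, 0.016]), np.float64(0.015))
```

View pics/z12.png

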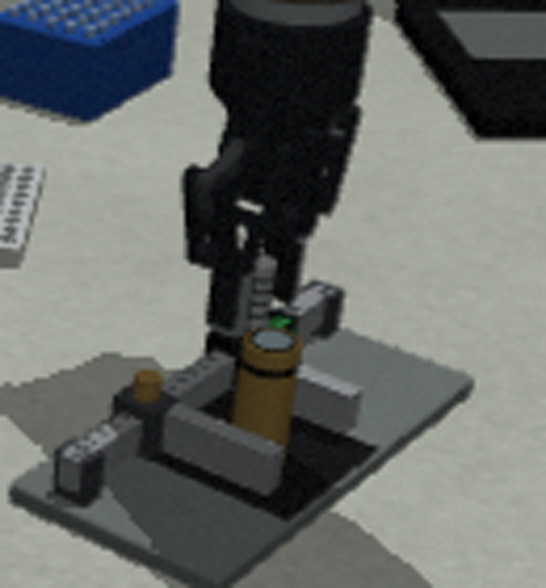

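Call:
{"api": "move_arm", "payload": {"motion": [[36,[0,0,0],0],[28,[0,0,0],0],[24,[0,0,0],0],[20,[0,0,0],0],[17,[0,0,0],0],[15,[0,0,0],0],[12,[0,0,0],0],[10,[0,0,0],0],[10,[0,0,0],0],[10,[0,0,0],0]]}}

```text
clock: 16.65
eef_pos: [0.5703, -0.2271, 0.0508]
tool_rot: [0.035, 0.999, -0.001, 0.0]
ft_force: [-1.3, -4.8, 2.7]
grip_width: 0.0143
```

```bash
cat > st.py <<'E'
from h import *
o=get_obs();f=np.array(o['ft_force']);y=-.069
print(round(o['clock'],2),np.round(o['eef_pos'],5),np.round(f,2),'along y:',round(-np.sin(y)*f[0]+np.cos(y)*f[1],2),'x:',round(np.cos(y)*f[0]+np.sin(y)*f[1],2),np.round(o['ft_torque'],3),round(o['grip_width'],4))
E
python3 st.py
```

```text
16.65 [ 0.57026 -0.22705  0.05081] [-1.28 -4.77  2.7 ] along y: -4.85 x: -0.94 [-1.082  0.291 -0.006] 0.0143
```

The post is gripped. I'll slide towards +y and watch the drag.

Call:
{"api": "move_arm", "payload": {"motion": [[10,[0,0.02,0],0],[10,[0,0.06,0],0],[10,[0,0.1,0],0],[10,[0,0.14,0],0],[10,[0,0.18,0],0],[10,[0,0.22,0],0],[10,[0,0.26,0],0],[10,[0,0.3,0],0],[10,[0,0.34,0],0],[10,[0,0.36,0],0]]}}

```text
clock: 17.65
eef_pos: [0.5716, -0.2089, 0.0508]
tool_rot: [0.035, 0.999, -0.001, 0.0]
ft_force: [-0.9, -5.1, 4.2]
grip_width: 0.0147
```

```bash
python3 st.py; python3 - <<'E'
from h import *
for n in("top","side",):
    c=snap(n,f"pics/{n}10.png")
a=cv2.imread('pics/top10.png');b=cv2.imread('pics/side10.png')
cv2.imwrite('pics/z13.png',cv2.resize(np.hstack([a[190:280,290:420],b[150:240,310:440]]),None,fx=3,fy=3,interpolation=cv2.INTER_CUBIC))
E
```

```text
17.65 [ 0.57162 -0.20886  0.05083] [-0.88 -5.12  4.16] along y: -5.17 x: -0.52 [-1.116  0.22  -0.014] 0.0147
```

View pics/z13.png

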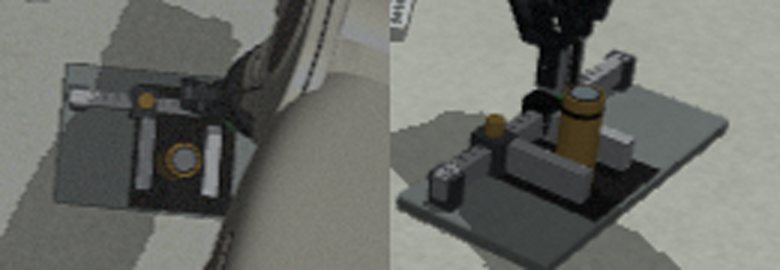

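Call:
{"api": "move_arm", "payload": {"motion": [[10,[0,0.02,0],0],[10,[0,0.04,0],0],[10,[0,0.06,0],0],[10,[0,0.08,0],0],[10,[0,0.1,0],0],[10,[0,0.12,0],0],[10,[0,0.14,0],0],[10,[0,0.16,0],0],[10,[0,0.18,0],0],[10,[0,0.2,0],0]]}}

```text
clock: 18.75
eef_pos: [0.5724, -0.199, 0.0508]
tool_rot: [0.035, 0.999, -0.001, 0.0]
ft_force: [-1.6, -6.1, 2.7]
grip_width: 0.0139
```

```bash
python3 st.py; python3 - <<'E'
from h import *
for n in("top","side",):
    c=snap(n,f"pics/{n}11.png")
a=cv2.imread('pics/top11.png');b=cv2.imread('pics/side11.png')
cv2.imwrite('pics/z14.png',cv2.resize(np.hstack([a[210:270,320:380],b[165:225,340:400]]),None,fx=6,fy=6,interpolation=cv2.INTER_CUBIC))
E
```

```text
18.75 [ 0.57236 -0.19896  0.05081] [-1.63 -6.09  2.75] along y: -6.19 x: -1.21 [-1.285  0.263  0.022] 0.0139
```

View pics/z14.png

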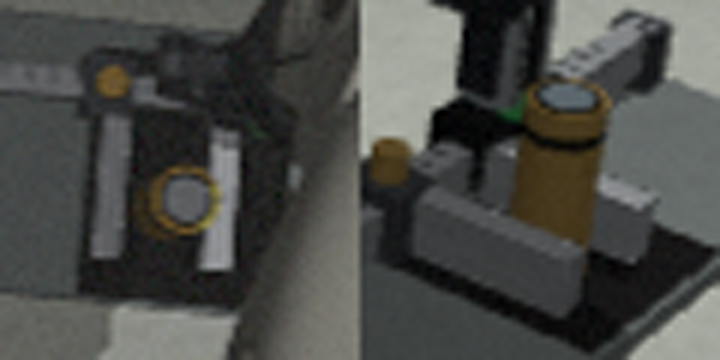

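Call:
{"api": "move_arm", "payload": {"motion": [[10,[0,0.006,0],0],[10,[0,0.012,0],0],[10,[0,0.018,0],0],[10,[0,0.024,0],0],[10,[0,0.03,0],0],[10,[0,0.036,0],0],[10,[0,0.042,0],0],[10,[0,0.048,0],0],[10,[0,0.054,0],0],[10,[0,0.06,0],0]]}}

```text
clock: 19.85
eef_pos: [0.5726, -0.1961, 0.0508]
tool_rot: [0.035, 0.999, -0.001, 0.0]
ft_force: [-0.8, -6.4, 2.9]
grip_width: 0.0144
```

```bash
python3 st.py
```

```text
19.85 [ 0.57259 -0.19611  0.05083] [-0.78 -6.44  2.87] along y: -6.48 x: -0.34 [-1.206  0.245  0.004] 0.0144
```

Call:
{"api": "move_arm", "payload": {"motion": [[10,[0,0.003,0],0],[10,[0,0.006,0],0],[10,[0,0.009,0],0],[10,[0,0.012,0],0],[10,[0,0.015,0],0],[10,[0,0.018,0],0],[10,[0,0.021,0],0],[10,[0,0.024,0],0],[10,[0,0.027,0],0],[10,[0,0.03,0],0]]}}

```text
clock: 20.85
eef_pos: [0.5727, -0.1946, 0.0508]
tool_rot: [0.035, 0.999, -0.001, 0.0]
ft_force: [-2.4, -6.0, 3.4]
grip_width: 0.0144
```

```bash
python3 st.py; python3 - <<'E'
from h import *
for n in("top","side",):
    c=snap(n,f"pics/{n}12.png")
a=cv2.imread('pics/top12.png');b=cv2.imread('pics/side12.png')
cv2.imwrite('pics/z15.png',cv2.resize(np.hstack([a[210:270,320:380],b[165:225,340:400]]),None,fx=6,fy=6,interpolation=cv2.INTER_CUBIC))
E
```

```text
20.85 [ 0.57268 -0.19458  0.05081] [-2.43 -5.97  3.44] along y: -6.12 x: -2.01 [-1.294  0.278  0.032] 0.0144
```

View pics/z15.png

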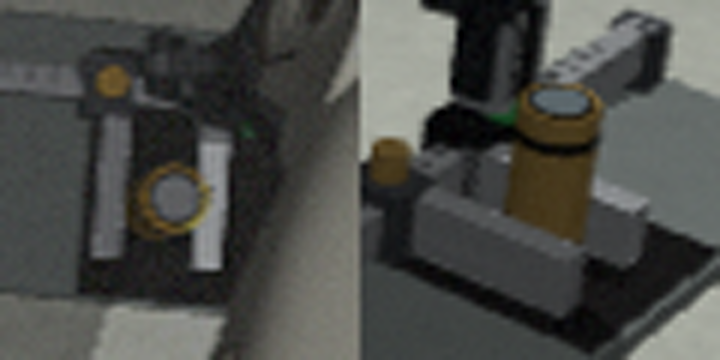

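Call:
{"api": "move_arm", "payload": {"motion": [[10,[0,0.002,0],0],[10,[0,0.004,0],0],[10,[0,0.006,0],0],[10,[0,0.008,0],0],[10,[0,0.01,0],0],[10,[0,0.012,0],0],[10,[0,0.014,0],0],[10,[0,0.016,0],0],[10,[0,0.018,0],0],[10,[0,0.02,0],0]]}}

```text
clock: 21.95
eef_pos: [0.5728, -0.1936, 0.0508]
tool_rot: [0.035, 0.999, -0.001, 0.0]
ft_force: [0.2, -6.5, 3.9]
grip_width: 0.0141
```

```bash
python3 st.py
```

```text
21.95 [ 0.57277 -0.19357  0.05084] [ 0.16 -6.51  3.91] along y: -6.49 x: 0.61 [-1.261  0.281  0.069] 0.0141
```

Call:
{"api": "move_arm", "payload": {"motion": [[10,[0,0.002,0],0],[10,[0,0.004,0],0],[10,[0,0.006,0],0],[10,[0,0.008,0],0],[10,[0,0.01,0],0],[10,[0,0.01,0],0],[10,[0,0.01,0],0],[10,[0,0.01,0],0],[10,[0,0.01,0],0],[10,[0,0.01,0],0]]}}

```text
clock: 22.95
eef_pos: [0.5728, -0.1931, 0.0508]
tool_rot: [0.035, 0.999, -0.001, 0.0]
ft_force: [-0.5, -5.3, 3.2]
grip_width: 0.0145
```

```bash
python3 st.py
```

```text
22.95 [ 0.5728  -0.19307  0.05083] [-0.49 -5.31  3.24] along y: -5.33 x: -0.12 [-1.231  0.285  0.023] 0.0145
```

Call:
{"api": "move_arm", "payload": {"motion": [[10,[0,0.002,0],0],[10,[0,0.004,0],0],[10,[0,0.006,0],0],[10,[0,0.008,0],0],[10,[0,0.01,0],0],[10,[0,0.012,0],0],[10,[0,0.012,0],0],[10,[0,0.012,0],0],[10,[0,0.012,0],0],[10,[0,0.012,0],0]]}}

```text
clock: 23.95
eef_pos: [0.5729, -0.1926, 0.0508]
tool_rot: [0.035, 0.999, -0.001, 0.0]
ft_force: [-1.0, -6.2, 2.4]
grip_width: 0.0141
```

```bash
python3 st.py;  python3 - <<'E'
from h import *
for n in("top","side",):
    c=snap(n,f"pics/{n}13.png")
a=cv2.imread('pics/top13.png');b=cv2.imread('pics/side13.png')
cv2.imwrite('pics/z16.png',cv2.resize(np.hstack([a[210:270,320:380],b[165:225,340:400]]),None,fx=6,fy=6,interpolation=cv2.INTER_CUBIC))
E
```

```text
23.95 [ 0.57285 -0.19264  0.05082] [-0.98 -6.23  2.35] along y: -6.29 x: -0.55 [-1.413  0.219  0.036] 0.0141
```

View pics/z16.png

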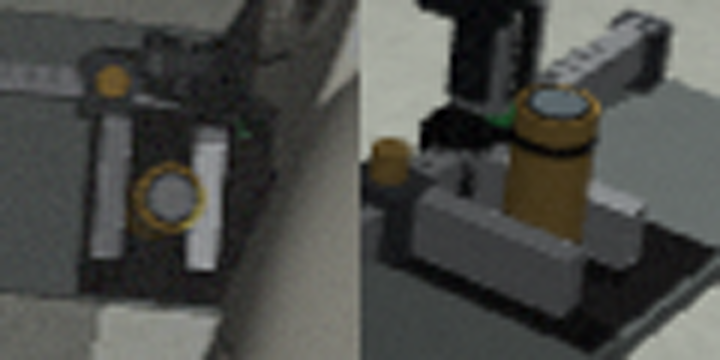

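Call:
{"api": "move_arm", "payload": {"motion": [[10,[0,0.002,0],0],[10,[0,0.004,0],0],[10,[0,0.006,0],0],[10,[0,0.008,0],0],[10,[0,0.01,0],0],[10,[0,0.01,0],0],[10,[0,0.01,0],0],[10,[0,0.01,0],0],[10,[0,0.01,0],0],[10,[0,0.01,0],0]]}}

```text
clock: 25.05
eef_pos: [0.5728, -0.1925, 0.0508]
tool_rot: [0.035, 0.999, -0.001, 0.0]
ft_force: [-0.6, -7.6, 2.9]
grip_width: 0.0146
```

```bash
python3 st.py
```

```text
25.05 [ 0.57284 -0.19253  0.05082] [-0.59 -7.55  2.86] along y: -7.58 x: -0.06 [-1.54   0.243  0.074] 0.0146
```

Call:
{"api": "move_arm", "payload": {"motion": [[10,[0,0.002,0],0],[10,[0,0.004,0],0],[10,[0,0.006,0],0],[10,[0,0.008,0],0],[10,[0,0.01,0],0],[10,[0,0.01,0],0],[10,[0,0.01,0],0],[10,[0,0.01,0],0],[10,[0,0.01,0],0],[10,[0,0.01,0],0]]}}

```text
clock: 26.05
eef_pos: [0.5729, -0.1924, 0.0508]
tool_rot: [0.035, 0.999, -0.002, 0.0]
ft_force: [-1.1, -8.1, 3.5]
grip_width: 0.0142
```

```bash
python3 st.py
```

```text
26.05 [ 0.57289 -0.19242  0.05083] [-1.12 -8.13  3.47] along y: -8.18 x: -0.56 [-1.731  0.287  0.084] 0.0142
```

Contact. The tool has nearly stopped while the force climbs to about 8.2 N, against a bare drag of about 5.2 N. A little more should do it.

Call:
{"api": "move_arm", "payload": {"motion": [[10,[0,0.002,0],0],[10,[0,0.004,0],0],[10,[0,0.006,0],0],[10,[0,0.008,0],0],[10,[0,0.01,0],0],[10,[0,0.01,0],0],[10,[0,0.01,0],0],[10,[0,0.01,0],0],[10,[0,0.01,0],0],[10,[0,0.01,0],0]]}}

```text
clock: 27.05
eef_pos: [0.5729, -0.1923, 0.0508]
tool_rot: [0.035, 0.999, -0.002, 0.0]
ft_force: [-1.1, -9.5, 2.5]
grip_width: 0.0143
```

```bash
python3 st.py
```

```text
27.05 [ 0.5729  -0.1923   0.05085] [-1.15 -9.45  2.53] along y: -9.51 x: -0.5 [-1.849  0.259  0.08 ] 0.0143
```

Call:
{"api": "move_arm", "payload": {"motion": [[10,[0,0.002,0],0],[10,[0,0.004,0],0],[10,[0,0.006,0],0],[10,[0,0.006,0],0],[10,[0,0.006,0],0],[10,[0,0.006,0],0],[10,[0,0.006,0],0],[10,[0,0.006,0],0],[10,[0,0.006,0],0],[10,[0,0.006,0],0]]}}

```text
clock: 28.05
eef_pos: [0.5729, -0.1922, 0.0509]
tool_rot: [0.035, 0.999, -0.002, 0.0]
ft_force: [-1.3, -10.1, 1.6]
grip_width: 0.0144
```

```bash
python3 st.py;  python3 - <<'E'
from h import *
for n in("top","side",):
    c=snap(n,f"pics/{n}14.png")
a=cv2.imread('pics/top14.png');b=cv2.imread('pics/side14.png')
cv2.imwrite('pics/z17.png',cv2.resize(np.hstack([a[210:270,320:380],b[165:225,340:400]]),None,fx=6,fy=6,interpolation=cv2.INTER_CUBIC))
E
python3 st.py
```

```text
28.05 [ 0.57294 -0.19223  0.05088] [ -1.27 -10.07   1.6 ] along y: -10.14 x: -0.57 [-1.988  0.325  0.094] 0.0144
28.15 [ 0.57294 -0.19222  0.05086] [-1.52 -9.7   2.52] along y: -9.78 x: -0.85 [-1.998  0.306  0.114] 0.0142
```

View pics/z17.png

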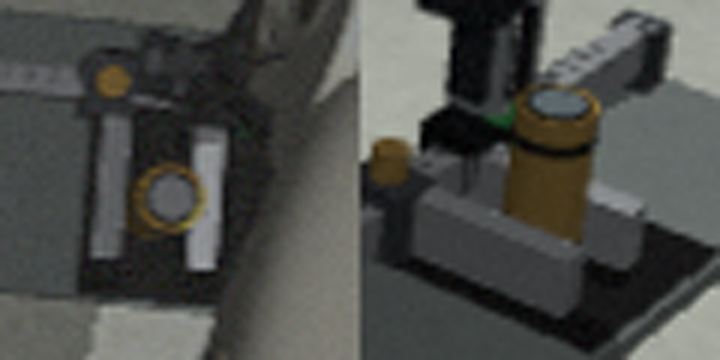

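About 10 N at the wrist minus about 5.2 N of drag gives a nip near 5 N, and the jaws look parallel. I'll release slowly.

Call:
{"api": "move_arm", "payload": {"motion": [[13,[0,0,0],0],[15,[0,0,0],0],[17,[0,0,0],0],[19,[0,0,0],0],[21,[0,0,0],0],[24,[0,0,0],0],[28,[0,0,0],0],[32,[0,0,0],0],[36,[0,0,0],0],[36,[0,0,0],0]]}}

```text
clock: 29.15
eef_pos: [0.5726, -0.1892, 0.0501]
tool_rot: [0.034, 0.999, 0.0, -0.0]
ft_force: [-0.4, 0.3, 0.2]
grip_width: 0.0361
```

```bash
python3 st.py;  python3 - <<'E'
from h import *
for n in("top","side",):
    c=snap(n,f"pics/{n}15.png")
a=cv2.imread('pics/top15.png');b=cv2.imread('pics/side15.png')
cv2.imwrite('pics/z18.png',cv2.resize(np.hstack([a[210:270,320:380],b[155:215,335:395]]),None,fx=6,fy=6,interpolation=cv2.INTER_CUBIC))
E
```

```text
29.15 [ 0.5726  -0.18922  0.05012] [-0.41  0.3   0.2 ] along y: 0.28 x: -0.43 [-0.033  0.044  0.046] 0.0361
```

View pics/z18.png

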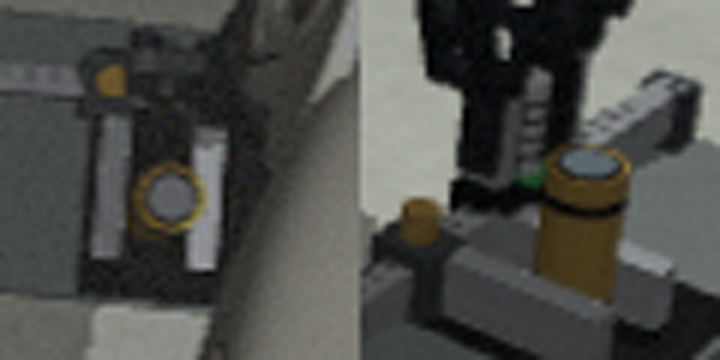

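The gripper is free of the post and forces are near zero. I'll centre it and lift straight up.

Call:
{"api": "move_arm", "payload": {"motion": [[38,[0,-0.03,0],0],[38,[0,-0.06,0],0],[38,[0,-0.06,-0.1],0],[38,[0,-0.06,-0.3],0],[38,[0,-0.06,-0.6],0],[38,[0,-0.06,-0.9],0],[38,[0,-0.06,-1.3],0],[38,[0,-0.06,-1.7],0],[38,[0,-0.06,-2.1],0],[38,[0,-0.06,-2.5],0]]}}

```text
clock: 30.25
eef_pos: [0.5726, -0.1926, 0.1773]
tool_rot: [0.035, 0.999, -0.0, 0.001]
ft_force: [-0.2, 0.3, -0.1]
grip_width: 0.038
```

Call:
{"api": "move_arm", "payload": {"motion": [[38,[0.2,0,-0.4],0],[38,[0.6,0,-0.6],0],[38,[1.2,0,-0.8],0],[38,[1.8,0,-0.8],0],[38,[2.4,0,-0.8],0],[38,[3.0,0,-0.8],0],[38,[3.4,0,-0.8],0],[38,[3.6,0,-0.8],0],[38,[3.6,0,-0.8],0],[38,[3.6,0,-0.8],0]]}}

```text
clock: 31.25
eef_pos: [0.3939, -0.1805, 0.216]
tool_rot: [0.035, 0.999, -0.0, 0.001]
ft_force: [0.2, -0.6, -0.4]
grip_width: 0.0379
```

```bash
python3 st.py;  python3 - <<'E'
from h import *
for n in("top","side",):
    c=snap(n,f"pics/{n}16.png")
a=cv2.imread('pics/top16.png');b=cv2.imread('pics/side16.png')
cv2.imwrite('pics/z19.png',cv2.resize(np.hstack([a[200:280,300:420],b[145:225,315:435]]),None,fx=3.3,fy=3.3,interpolation=cv2.INTER_CUBIC))
E
```

```text
31.25 [ 0.39394 -0.18049  0.21596] [ 0.22 -0.64 -0.43] along y: -0.62 x: 0.26 [-0.026 -0.037 -0.02 ] 0.0379
```

View pics/z19.png

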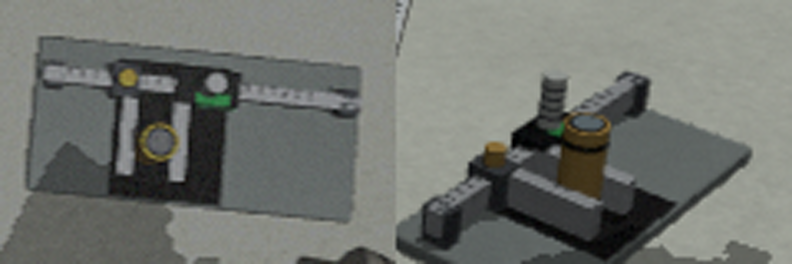

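View pics/side16.png

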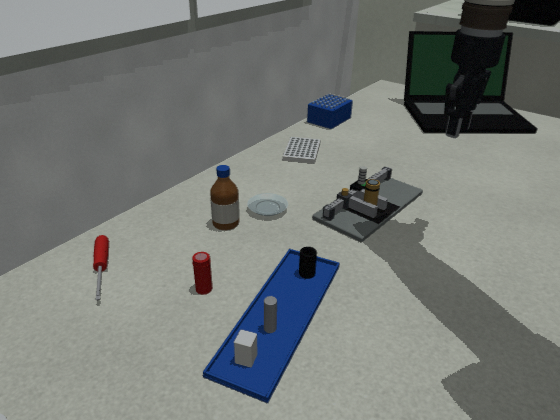

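View pics/top16.png

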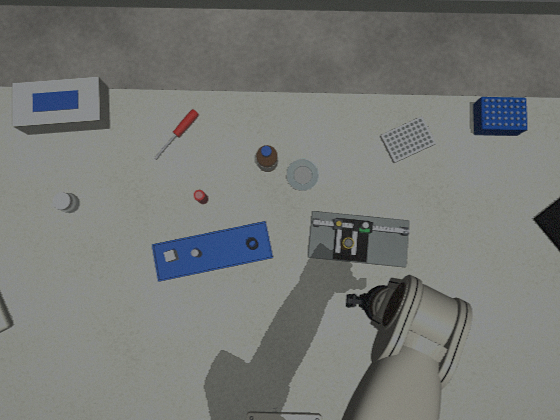

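The barrel stands upright between both jaws (top-view crop 158,141), and the jaws look parallel. The tray samples, dish and bottle are where they started, and the arm is clear.

```bash
python3 -c "
from workcell import *
print(job_done())"
```

```text
the job is handed in; nothing more can be done
None
```

I handed the job in at about 31 s. The brass barrel stands on the caliper base, nipped between both jaws and released. No verdict was given.

- **Barrel:** I lifted it out of the tray, felt it touch down on the base plate near the nest, and let go. It stayed upright.
- **Nip:** I slid the moving jaw by its post. It dragged with about 5.2 N alone and about 6 N while pushing the barrel along. I stopped when the wrist read about 10 N, so the nip was about 4 to 5 N while held. Force readings scatter by about 0.6 N.
- **Release:** I opened the fingers slowly, and the wrist force fell to near zero before I lifted away.

**Last checks:** both cameras show the barrel upright between the jaws and the jaws parallel to the eye. The rod, block, tube, dish, bottle and red look-alike look unmoved.

- **Nip left after release:** I could not measure it. The pictures only show no visible gap between the barrel and the jaws.
- **Jaw tilt:** I judged it by eye. At 5 N it would be about 0.016 rad by the given stiffness, under the 0.035 rad limit.
- **Camera disagreement:** the two cameras differed by up to about 5 mm on positions, so I used averages and checked them against the contacts I felt.
- **Finger opening:** it read 14.3 mm on the 16 mm post. By the same offset, the 27.7 mm reading on the barrel suggests a diameter nearer 29 mm.

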